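# Soldering station: four clicks hotter, then start

## Robot

A 6-joint arm with a two-finger parallel gripper is mounted at the origin on the work surface. World frame = base frame: x ahead of the robot, y to its left, z up, the work surface at z = 0. Lengths are in mm, angles in rad, forces in N, time in s.
With the tool pointing down it reaches from about 375 to 925 mm from the base axis. Payload 5.7 kg.
Tool frame: the origin (TCP) lies between the finger pads; the fingertips stand env.finger_overhang ahead of it and the grasp point (between the pads) lies 3 mm ahead of it (env.finger_overhang is the distance from the TCP to the fingertips, in mm); y points along the fingers, x is the direction in which the jaws open and shut, and the axes are right-handed (so a half turn about y gives the same grasp; the last joint's range is limited). The gripper opens to 85 mm and grips with 20 to 120 N. Pads are 22 mm wide; open, the fingers measure 114 mm over their backs; the gripper's body (76 mm by 85 mm) begins 54 mm behind the grasp point. The pads swing forward as they close: fully open they stand 13 mm farther back than shut.
Start: joints at [-1.451, 0.359, 1.51, -0, 1.272, -0.115], TCP at [139.576, -583.511, 253.267] pointing down, gripper open.
Joint ranges: [-2.97, 2.97], [-1.01, 2.36], [0.21, 2.38], [-0.96, 4.11], [0.2, 2.71], [-2.98, 2.98]. Speed limits (rad/s): [2.39, 2.39, 3.14, 3.14, 3.14, 3.14].

## Interface

Orientations are given as a unit quaternion [x, y, z, w].
In Python, from workcell import env gives the robot as it stands.
- The arm moves only by the shell command python3 -m inch 'ROWS' [FORCE]. ROWS is JSON, a list that holds one entry, the list of rows, each a list of 7 numbers: the shift along the tool's x, y, z in mm, then the turn, a rotation vector about the tool's x, y, z in rad, then the gripper's target within -1 to 1 (shut at 1, half-way at 0, fully open at -1). In form: [[[dx, dy, dz, wx, wy, wz, jaw], ...]]. A call has 1 to 8 rows; each row is the pose to reach, as a shift and turn from the pose commanded when the call began, along the tool's axes at that moment; what a row does not reach only later rows make up. A row lasts 1/8 s, in which the tool goes at most 62.5 mm and 10.7 degrees, less where a joint would pass 70% of its speed; a pose out of reach is approached as far as the arm can. A call with a gripper value outside its range is refused whole. The fingers move at their own pace and stop on an object; FORCE is the grip in N (left out, the last holds). Time passes only in rows, so rows that repeat a pose let the fingers close. It gives the time, the measured TCP pose, the force and the opening at its end, in the units of the state.
- env.sense(): the state, without advancing time (a new reading comes with each control period).
- env.get_image(name): name is "scene" or "side" or "wrist"; returns the picture (420x560x3 uint8, red, green, blue); there is no depth.
- env.get_calibration(name): a dict with "fx", "fy", "cx", "cy" (pixels), "rvec" (rotation vector, rad) and "tvec" (3), from world to camera coordinates, as OpenCV has them. Camera axes: x right, y down, z forward; pixel columns grow to the right and rows downward; lengths in mm; the calibration is good to about 2 mm. The wrist camera is an equidistant fisheye: a pixel r from the principal point sees the ray r / f radians off the axis. A picture is of the moment at which its call begins: read the wrist's pose just before it. get_calibration takes no time and is no camera call; for the wrist camera it gives the pose at the moment of the call.
- env.finish_job(): hands the job in, once; it reports no verdict.
The state is a dict: "time_s": time; "joint_pos": joint angles; "joint_vel": joint speeds; "joint_efforts": joint torques, N m; "tool_pos": TCP position; "tcp_rot": TCP orientation; "wrist_force": force on the tool from outside, world axes, zero at the start; "wrist_torque": the same for the moment, N m; "grip_width": finger opening in mm.
Only numpy, scipy, OpenCV 4.12 (cv2) and the standard library are available. Lean on these libraries where they do the work, as an engineer would, in place of code of your own. Each camera call takes 0.05 s, during which the arm holds its last target.

## Task

Make the soldering station four clicks hotter: with a fingertip, gently push the orange peg of its click-stop dial clockwise (seen from above) exactly four clicks from where it stands, so that the dial rests in the fourth click stop; then press the green start button down and let it come up again. Do not press start before the dial is set, do not pinch the peg, and leave the flux bottle, the solder reel and the side cutters where they are.

Things in the scene. Friction and masses are not known exactly. Their poses are not given: they have to be found in the camera images.
- station: grey soldering station, 220 (x) x 280 (y) x 70 mm high, fixed to the bench. Origin: centre of its underside; x axis from its front (robot side) to its back, y to its left, z up. Its flat top carries the dial on the left, the start button at the front right and, at the back (x 72 to 98, y -15 to 95 mm), a rack of brass tips standing 28 mm above the top.
- dial_axis (a point): centre of the dial, on its upright axis, level with the disc's flat upper face (85 mm above the bench). White disc 96 mm across with one orange peg, on a black panel with twelve ticks, 20 degrees apart, one for each click stop. At x = -30, y = 60 mm of the station.
- dial_peg (a point): middle of the orange finger peg, an upright round pin 14 mm across whose centre is 40 mm from the dial's axis; it stands on the disc from 85 to 109 mm above the bench, this point is 97 mm above the bench. It goes round with the dial.
- dial: the turning dial with its peg. Origin on its axis, 70 mm above the bench; z up; the peg lies 110 degrees counter-clockwise (from above) of its x axis. Click stops every 20 degrees, 12 in all; it starts resting in one of the first four. Leaving a stop takes 4 to 6 N at the peg; past half-way a spring snaps the dial forward, off the finger, into the next stop, where it stays. Backwards works the same.
- start_top (a point): centre of the top face of the green start button, 30 mm across, which stands in a black housing at x = -50, y = -85 mm of the station. It moves 6 mm straight down against a spring (about 5 N at the bottom) and springs back when released; 4 mm down counts as pressed.
- start (a joint): travel of the start button, m: 0 up, 0.006 fully down.
- flux_mid (a point): small amber flux bottle with black cap, 34 mm across, 85 mm high, loose on the bench at one side of the station; this point is its centre.
- reel_mid (a point): blue solder reel standing on its flange, 60 mm across, 42 mm high, loose on the bench at the other side of the station; this point is its centre.
- cutters_mid (a point): side cutters with red and blue handles, about 150 mm long, 50 mm wide, 12 mm high, lying loose on the bench behind the station; this point is near the middle.

How it is judged (in metres and radians):
On the way, in this order (a step that is already met when the one before it is completed fails the run):
1. the dial rests in the fourth click stop clockwise from its start (distance of dial_peg from where it was at the start of the episode between 0.0481 and 0.0546 m and angular speed of dial below 0.1 rad/s), for 0.3 s.
2. the start button is pressed, the dial still in that stop (distance of dial_peg from where it was at the start of the episode between 0.0481 and 0.0546 m and value of joint start above 0.004 m), for 0.05 s.
At the end, for the whole second after the job is handed in: the dial rests four click stops (80 degrees, within 6) clockwise of where it started, the start button has been pressed and is up again, and flux bottle, solder reel and cutters are within 20 mm of where they were (distance of dial_peg from where it was at the start of the episode between 0.0481 and 0.0546 m and angular speed of dial below 0.05 rad/s and value of joint start below 0.0015 m and distance of each of flux_mid, reel_mid, cutters_mid from where it was at the start of the episode below 0.02 m); the robot touches nothing.
It fails at once if the dial is pinched or forced (contact force between the fingers and dial above 20 N).
It fails at once if the dial is worked with something other than the fingers (contact force between the arm and dial above 2 N).
It fails at once if start pressed while the dial is not in the fourth stop (value of joint start above 0.004 m and not (distance of dial_peg from where it was at the start of the episode between 0.0481 and 0.0546 m)).
It fails at once if the flux bottle, solder reel or side cutters are moved or lifted (distance of any of flux_mid, reel_mid, cutters_mid from where it was at the start of the episode above 0.02 m).
It also fails if it takes over 40 s, if anything falls off the work surface, if the arm or the gripper's body presses on something with over 40 N, if the wrist force passes 120 N, or if a joint passes its speed limit or range.

## Working session

There is one attempt and no reset: what is moved stays moved. The work goes in short steps, Python scripts to look and compute and a shell command to move; the robot and the scene stay as the last step left them, time stands still between calls to the robot, and variables do not carry over. Pictures are saved under pics/ and viewed, and the job is handed in when it is done.

```bash
ls; mkdir -p pics; python3 - <<'E'
from workcell import env
import cv2
s=env.sense()
for k,v in s.items(): print(k,v)
print(env.finger_overhang)
for n in ["scene","side","wrist"]:
    print(n,env.get_calibration(n))
    cv2.imwrite(f"pics/{n}0.png",env.get_image(n)[:,:,::-1])
E
```

```text
pics
time_s 0.0
joint_pos [-1.45107888e+00  3.59526539e-01  1.51142755e+00  1.37811955e-05
  1.27250033e+00 -1.15101317e-01]
joint_vel [ 0.00034405 -0.00151343 -0.00045173  0.00039406 -0.00151971 -0.0008384 ]
joint_efforts [-2.50744393e-03 -5.27640045e+01 -2.78621256e+01 -5.01522663e-04
  1.33875496e-02  3.91832384e-05]
tool_pos [ 139.51991068 -582.89951296  252.44258642]
tcp_rot [-0.55465883  0.43845197 -0.43752552  0.55559416]
wrist_force [ 0.0760832   0.43084916 -0.85575251]
wrist_torque [-0.00643403 -0.04000521 -0.00955194]
grip_width 85.7861039321404
22.0
scene {'fx': 387.4221469021489, 'fy': 387.4221469021489, 'cx': 282.1899669354943, 'cy': 201.8951195427719, 'rvec': array([ 1.28827823,  2.24877444, -0.97436924]), 'tvec': array([ 299.51400804, -307.89172612, 1285.47817783])}
side {'fx': 419.4989343662695, 'fy': 419.4989343662695, 'cx': 270.5711744133637, 'cy': 205.75069876412334, 'rvec': array([ 2.34165456, -0.73802062,  0.26866571]), 'tvec': array([-463.74169703,  336.77078768,  640.28111602])}
wrist {'fx': 325.19226210127806, 'fy': 325.19226210127806, 'cx': 279.2863809631615, 'cy': 200.2780453908009, 'rvec': array([-2.2551442 ,  1.77865245,  0.29258944]), 'tvec': array([-598.93804871,  -41.12021161,  379.99595797])}
```

View pics/scene0.png

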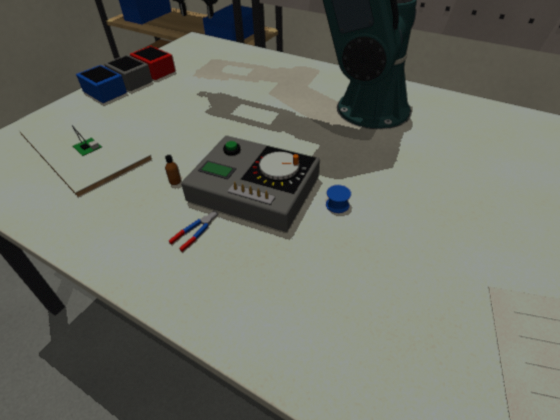

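View pics/side0.png

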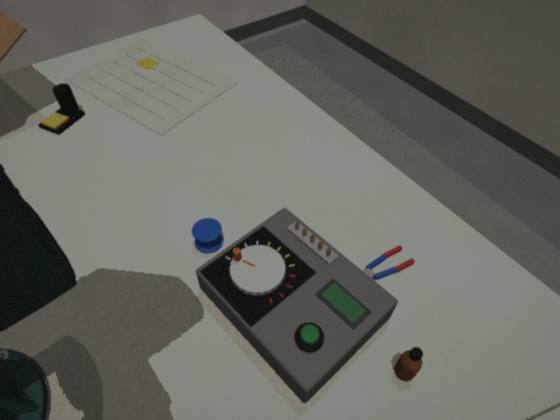

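View pics/wrist0.png

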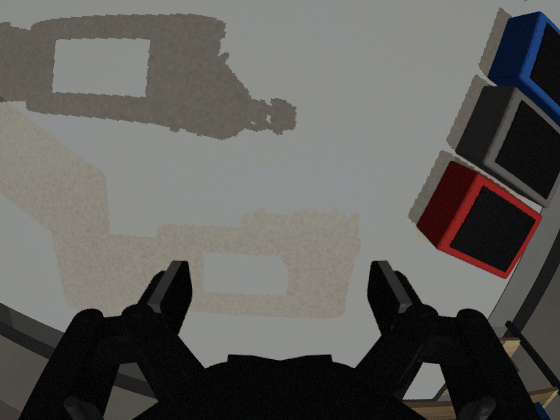

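```bash
python3 -c "
from scipy.spatial.transform import Rotation as R
from workcell import env
print(R.from_quat(env.sense()['tcp_rot']).as_matrix())"
```

```text
[[ 2.32675823e-01 -1.69163827e-04  9.72554334e-01]
 [-9.72553276e-01  1.44456788e-03  2.32675821e-01]
 [-1.44428109e-03 -9.99998942e-01  1.71595187e-04]]
```

The scene picture shows the station near (255,180) with the bottle at (173,172), the reel at (339,198) and the cutters at (195,230). The side picture shows the dial at (258,269), the peg at (237,254) and the button at (310,334). Next I'll zoom in.

```bash
python3 - <<'E'
import cv2
a=cv2.imread("pics/side0.png")[195:405,185:435]; cv2.imwrite("pics/side0z.png",cv2.resize(a,None,fx=2.8,fy=2.8,interpolation=cv2.INTER_CUBIC))
a=cv2.imread("pics/scene0.png")[125:255,155:365]; cv2.imwrite("pics/scene0z.png",cv2.resize(a,None,fx=3.5,fy=3.5,interpolation=cv2.INTER_CUBIC))
E
```

```text
(no output)
```

View pics/side0z.png

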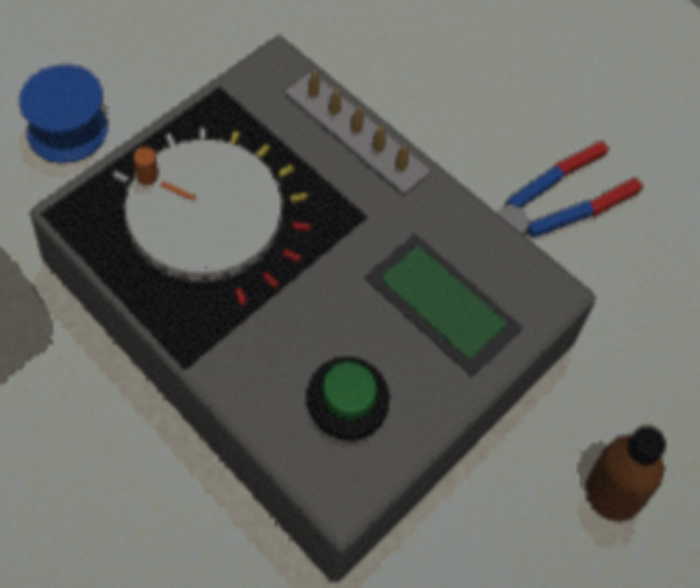

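View pics/scene0z.png

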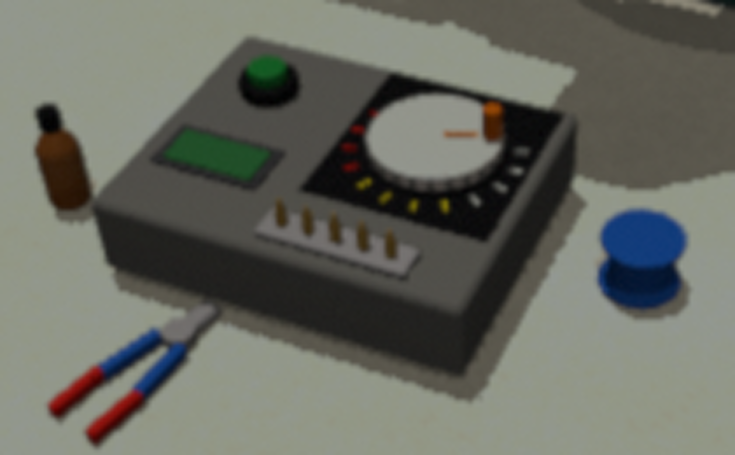

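```bash
cat > fit.py <<'E'
import numpy as np,cv2
from scipy.optimize import least_squares
from workcell import env
C={n:env.get_calibration(n) for n in("scene","side")}
def proj(n,P):
    c=C[n];K=np.array([[c['fx'],0,c['cx']],[0,c['fy'],c['cy']],[0,0,1]])
    return cv2.projectPoints(np.array(P,float).reshape(-1,1,3),c['rvec'],c['tvec'],K,None)[0][:,0]
z2={'side':(185,195,2.8),'scene':(155,125,3.5)}
def un(n,u): a,b,s=z2[n]; u=np.array(u,float); return (u+.5)/s-.5+np.array([a,b])
cor=[[110,140,70],[-110,140,70],[-110,-140,70],[110,-140,70]] # BL FL FR BR
obs={'side':[(280,37),(37,212),(335,550),(594,298),(204,208),(350,388),(145,157)],
     'scene':[(465,312),(575,118),(250,40),(100,210),(434,138),(267,70),(493,107)]}
obs={n:un(n,o) for n,o in obs.items()}
def model(p,n):
    x,y,t,hb,ph=p; c,s=np.cos(t),np.sin(t)
    L=cor+[[-30,60,85],[-50,-85,hb],[-30+40*np.cos(ph),60+40*np.sin(ph),109]]
    L=np.array(L);W=np.c_[x+c*L[:,0]-s*L[:,1],y+s*L[:,0]+c*L[:,1],L[:,2]]
    return proj(n,W),W
f=lambda p:np.concatenate([(model(p,n)[0]-obs[n]).ravel() for n in obs])
best=min((least_squares(f,[500,0,t,90,a],loss='soft_l1') for t in np.arange(-3,3,1) for a in(0,2,4)),key=lambda r:r.cost)
if __name__=="__main__":
    p=best.x;print(best.cost,p[:2],np.degrees(p[2]),p[3],np.degrees(p[4]))
    for n in obs:print(n,(model(p,n)[0]-obs[n]).round(1).tolist())
    print(model(p,'side')[1].round(1))
E
python3 fit.py
```

```text
23.174466568398014 [ 529.73950626 -119.09890862] 6.918001965406886 88.8007721459907 111.85908710559342
side [[-0.5, -2.8], [-4.9, -1.9], [1.0, 1.6], [2.1, -1.0], [-0.8, -2.1], [-1.2, 0.1], [-0.8, -0.2]]
scene [[-2.0, 0.6], [1.2, -0.9], [-1.4, -2.1], [-4.6, -2.6], [-0.2, -0.7], [-0.3, -0.1], [-0.7, 0.4]]
[[ 622.1   33.1   70. ]
 [ 403.7    6.6   70. ]
 [ 437.4 -271.3   70. ]
 [ 655.8 -244.8   70. ]
 [ 492.7  -63.1   85. ]
 [ 490.3 -209.5   88.8]
 [ 473.5  -28.1  109. ]]
```

```bash
sed -i "s/x,y,t,hb,ph=p;/x,y,t,hb,ph,ins=p;/; s/L=np.array(L);/L=np.array(L,float);L[:4,:2]-=ins*np.sign(L[:4,:2]);/; s/\[500,0,t,90,a\]/[500,0,t,90,a,0]/" fit.py; sed -i 's/np.degrees(p\[4\]))/np.degrees(p[4]),p[5])/' fit.py; python3 fit.py
```

```text
15.339354371350753 [ 529.5000861  -119.96271627] 3246.76008738415 89.3129216461128 1551.3696453867387 3.214852698913493
side [[-0.2, -0.7], [-2.1, -1.6], [0.9, -1.1], [-0.4, -0.4], [-0.6, -1.7], [-1.2, 0.5], [-0.5, -0.1]]
scene [[-3.2, -0.9], [-0.7, -0.5], [-1.0, -1.4], [-3.0, -3.4], [-0.5, -0.8], [-0.5, -0.5], [-1.0, 0.4]]
[[ 619.4   28.4   70. ]
 [ 407.4    3.3   70. ]
 [ 439.6 -268.4   70. ]
 [ 651.6 -243.2   70. ]
 [ 492.6  -63.9   85. ]
 [ 489.9 -210.3   89.3]
 [ 473.8  -28.6  109. ]]
```

```bash
python3 - <<'E'
import numpy as np,cv2
from workcell import env
from scipy.spatial.transform import Rotation as R
s=env.sense();c=env.get_calibration("wrist")
Rc=cv2.Rodrigues(c['rvec'])[0];p=-Rc.T@c['tvec'];T=R.from_quat(s['tcp_rot']).as_matrix()
print(T.T@(p-s['tool_pos']),"cam axes in tool:",(T.T@Rc.T).round(2))
# shift to hover: TCP 90mm behind? choose TCP xy target
t=np.array([430,-90,260.]);print(T.T@(t-s['tool_pos']))
E
```

```text
[  -0.47548041 -120.28725479   82.59767359] cam axes in tool: [[ 1.   -0.    0.  ]
 [-0.   -0.32  0.95]
 [ 0.   -0.95 -0.32]]
[-411.9431382    -6.70363249  397.23122549]
```

```bash
python3 -m inch '[[[-50,-1,50,0,0,0,1],[-100,-2,100,0,0,0,1],[-150,-3,150,0,0,0,1],[-200,-4,200,0,0,0,1],[-250,-5,250,0,0,0,1],[-300,-6,300,0,0,0,1],[-350,-6,350,0,0,0,1],[-412,-7,397,0,0,0,1]]]' 20; python3 -m inch '[[[0,0,0,0,0,0,1],[0,0,0,0,0,0,1],[0,0,0,0,0,0,1]]]'; python3 - <<'E'
from workcell import env
import cv2
s=env.sense();print(s['time_s'],s['tool_pos'],s['grip_width'],s['wrist_force'],s['joint_pos'])
cv2.imwrite("pics/w1.png",env.get_image("wrist")[:,:,::-1])
E
```

```text
time_s: 1.15
tool_pos: [397.8, -153.4, 259.8]
tcp_rot: [-0.555, 0.438, -0.438, 0.555]
wrist_force: [0.2, -0.5, -0.7]
grip_width: -0.5
time_s: 1.52
tool_pos: [396.4, -156.2, 259.5]
tcp_rot: [0.555, -0.439, 0.438, -0.555]
wrist_force: [-1.2, 0.1, -0.6]
grip_width: -0.0
1.525 [ 396.39486279 -156.19841859  259.51520364] -0.03108095837807303 [-1.2468412   0.06775718 -0.64913826] [-5.37555246e-01  9.68723204e-02  1.85251888e+00 -3.05650297e-04
  1.19237792e+00  8.00485371e-01]
```

View pics/w1.png

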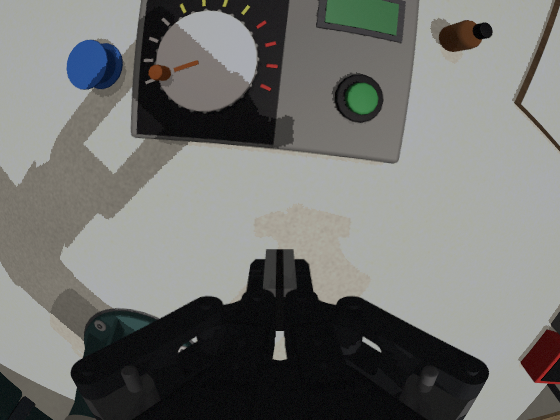

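The wrist picture shows the peg at about (159,72), the disc centre at about (207,61), the button at about (362,97), and the shut fingers at (280,270). I'll measure by colour.

```bash
cat > wr.py <<'E'
import numpy as np,cv2
from workcell import env
from scipy.spatial.transform import Rotation as R
def ray(c,u,v):
    d=np.array([(u-c['cx'])/c['fx'],(v-c['cy'])/c['fy']]);r=np.hypot(*d)
    k=np.array([*(d/r*np.sin(r)),np.cos(r)]);Rc=cv2.Rodrigues(c['rvec'])[0]
    return -Rc.T@c['tvec'],Rc.T@k
def at(c,u,v,z):
    p,d=ray(c,u,v);return (p+d*(z-p[2])/d[2])[:2]
E
python3 - <<'E'
from wr import *
c=env.get_calibration("wrist")
a=cv2.imread("pics/w1.png");cv2.imwrite("pics/w1z.png",cv2.resize(a[0:170,120:420],None,fx=2.6,fy=2.6,interpolation=cv2.INTER_CUBIC))
h=cv2.cvtColor(a,cv2.COLOR_BGR2HSV)
def blob(lo,hi,box):
    x0,y0,x1,y1=box;m=cv2.inRange(h[y0:y1,x0:x1],lo,hi);y,x=np.nonzero(m);return x.mean()+x0,y.mean()+y0,len(x),x.min()+x0,x.max()+x0,y.min()+y0,y.max()+y0
print("btn",blob((40,100,60),(85,255,255),(330,70,400,125)))
print("peg",blob((3,120,50),(20,255,255),(140,55,172,90)))
sub=a[:,:,:].min(2)
m=(sub[5:115,140:270]>120).astype('uint8');n,l,st,ce=cv2.connectedComponentsWithStats(m);
i=np.argsort(st[1:,4])[-2:]+1;print(st[i],ce[i])
E
```

```text
btn (np.float64(362.2974025974026), np.float64(98.19610389610389), 770, np.int64(347), np.int64(378), np.int64(83), np.int64(114))
peg (np.float64(158.89084507042253), np.float64(72.38380281690141), 284, np.int64(148), np.int64(170), np.int64(65), np.int64(80))
[[  35    5   82   74 3191]] [[83.19241617 35.27452209]]
```

View pics/w1z.png

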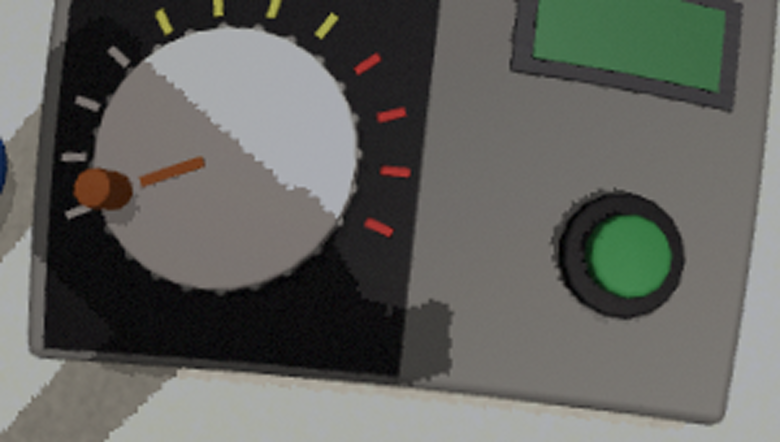

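```bash
python3 - <<'E'
from wr import *
c=env.get_calibration("wrist")
z=lambda u,v:((u+.5)/2.6-.5+120,(v+.5)/2.6-.5)
pt=at(c,*z(92,188),109);pb=at(c,*z(120,190),85)
# disc rim points (upper edge) in zoom
rim=[(95,150),(110,108),(140,70),(180,40),(225,27),(275,35),(315,60),(345,100),(357,145)]
W=np.array([at(c,*z(*q),85) for q in rim])
A=np.c_[2*W,np.ones(len(W))];s=np.linalg.lstsq(A,(W**2).sum(1),rcond=None)[0]
print("disc",s[:2],np.sqrt(s[2]+s[0]**2+s[1]**2))
print("pegtop",pt,"base",pb)
for q in [pt,pb]:d=q-s[:2];print(np.hypot(*d),np.degrees(np.arctan2(d[1],d[0])))
b=at(c,362.3,98.2,89);print("btn",b)
d=b-s[:2];print(np.hypot(*d),"expect",np.hypot(20,145),"yaw",np.degrees(np.arctan2(d[1],d[0])-np.arctan2(-145,-20)))
E
```

```text
disc [493.76429095 -64.60149565] 46.946027961766326
pegtop [475.65283611 -28.57795325] base [476.36323007 -29.91553026]
40.32022326191781 116.69174893479529
38.8060963617954 116.6417486049065
btn [ 492.49752875 -210.05857021]
145.46259046226496 expect 146.37281168304446 yaw 7.354346214102496
```

```bash
cat > go.py <<'E'
from wr import *
import sys
D=np.array([493.5,-64.4])
def shift(x,y,z,az):
    s=env.sense();T=R.from_quat(s['tcp_rot']).as_matrix();a=np.radians(az)
    G=np.array([[np.sin(a),0,np.cos(a)],[-np.cos(a),0,np.sin(a)],[0,-1,0]])
    print("t",s['time_s'],"pos",s['tool_pos'].round(1),"az",round(np.degrees(np.arctan2(T[1,2],T[0,2])),2),"F",s['wrist_force'].round(1))
    print("shift",(T.T@(np.array([x,y,z])-s['tool_pos'])).round(1),"rot",R.from_matrix(T.T@G).as_rotvec().round(3))
def push(th,gap,z):
    t=np.radians(th);q=D+40*np.array([np.cos(t),np.sin(t)])-(18+gap)*np.array([np.sin(t),-np.cos(t)])
    print(q.round(1));shift(*q,z,th-90)
E
python3 -c "
from go import *
push(116.7,12,180)"
```

```text
[448.7 -42.1]
t 1.575 pos [ 396.4 -156.3  259.5] az 13.31 F [-0.3 -0.1 -0.5]
shift [-99.1  79.5  77.3] rot [ 0.    -0.234 -0.   ]
```

```bash
python3 -m inch '[[[-35,28,26,0,-0.08,0,1],[-67,54,52,0,-0.16,0,1],[-99,79.5,77.3,0,-0.234,0,1],[-99,79.5,77.3,0,-0.234,0,1],[-99,79.5,77.3,0,-0.234,0,1]]]';  python3 -c "
from go import *
push(116.7,12,114)
cv2.imwrite('pics/w2.png',env.get_image('wrist')[:,:,::-1])
cv2.imwrite('pics/s2.png',env.get_image('side')[:,:,::-1])"
```

```text
time_s: 2.2
tool_pos: [448.9, -42.0, 180.2]
tcp_rot: [0.602, -0.371, 0.371, -0.602]
wrist_force: [0.7, 0.4, 0.8]
grip_width: -0.1
[448.7 -42.1]
t 2.2 pos [448.9 -42.  180.2] az 26.77 F [0.7 0.4 0.8]
shift [ 0.  66.2 -0.2] rot [0.    0.001 0.   ]
```

View pics/w2.png

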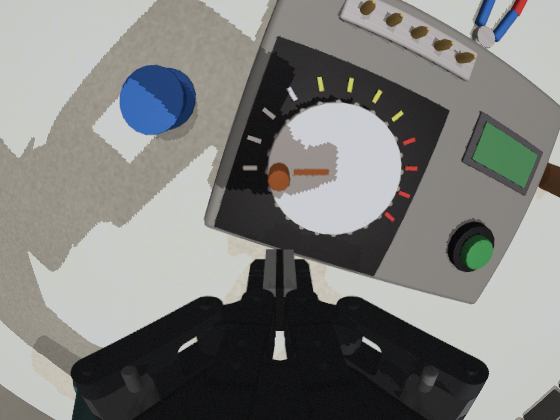

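The peg at (279,177) is straight ahead of the fingertips at (280,262). I'll go down now.

```bash
python3 -m inch '[[[0,33,0,0,0,0,1],[0,66,0,0,0,0,1],[0,66,0,0,0,0,1],[0,66,0,0,0,0,1]]]';  python3 -c "
from go import *
push(116.7,0,114)
cv2.imwrite('pics/w3.png',env.get_image('wrist')[:,:,::-1])
a=env.get_image('side')[195:405,185:435,::-1]
cv2.imwrite('pics/s3.png',cv2.resize(a,None,fx=2.5,fy=2.5))"
```

```text
time_s: 2.8
tool_pos: [449.7, -41.6, 115.2]
tcp_rot: [-0.602, 0.37, -0.371, 0.602]
wrist_force: [1.1, 0.0, 0.0]
grip_width: -0.1
[459.4 -36.8]
t 2.8 pos [449.7 -41.6 115.2] az 26.79 F [1.1 0.  0. ]
shift [ 0.1  1.2 10.9] rot [-0.001  0.002  0.001]
```

View pics/w3.png

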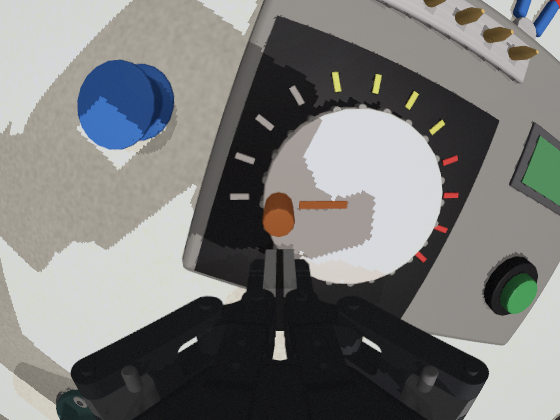

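View pics/s3.png

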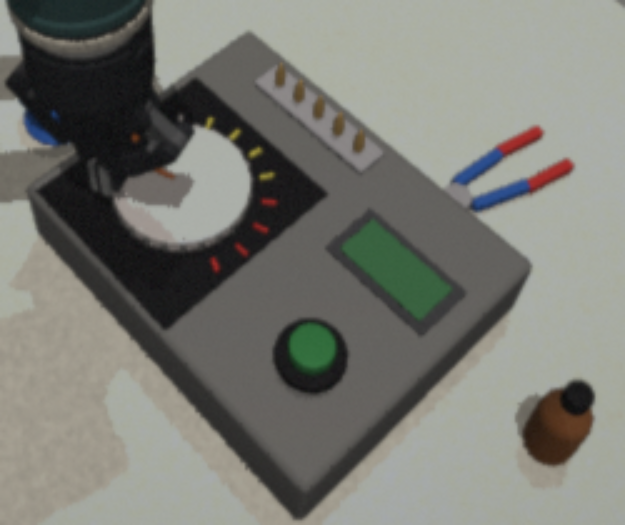

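```bash
python3 -c "
from go import *
for th,g in((116.7,4),(116.7,1),(114,0),(112,0),(110,0),(108,0),(106,0),(104,0)): push(th,g,114)" | grep -v '^t'
```

```text
[455.9 -38.6]
shift [0.1 1.5 6.4] rot [-0.002  0.002  0.002]
[458.6 -37.2]
shift [0.1 1.5 9.4] rot [-0.002  0.002  0.002]
[460.8 -35.2]
shift [-0.7  1.5 12.3] rot [-0.002  0.049  0.002]
[461.8 -34.1]
shift [-1.3  1.5 13.7] rot [-0.002  0.084  0.002]
[462.9 -33. ]
shift [-1.7  1.5 15.2] rot [-0.002  0.119  0.002]
[464.  -31.9]
shift [-2.2  1.5 16.6] rot [-0.002  0.154  0.002]
[465.2 -30.9]
shift [-2.6  1.5 18.1] rot [-0.002  0.189  0.002]
[466.4 -29.9]
shift [-2.9  1.5 19.6] rot [-0.002  0.224  0.002]
```

```bash
python3 -m inch '[[[0,1,6.4,0,0,0,1],[0,1,9.4,0,0.002,0,1],[-0.7,1,12.3,0,0.049,0,1],[-1.3,1,13.7,0,0.084,0,1],[-1.7,1,15.2,0,0.119,0,1],[-2.2,1,16.6,0,0.154,0,1],[-2.2,1,16.6,0,0.154,0,1]]]';  python3 -c "
from go import *
push(106,0,114)
cv2.imwrite('pics/w4.png',env.get_image('wrist')[:,:,::-1])"
```

```text
time_s: 3.78
tool_pos: [462.7, -31.1, 113.2]
tcp_rot: [0.572, -0.415, 0.415, -0.572]
wrist_force: [-1.2, -0.6, 2.2]
grip_width: -0.1
[465.2 -30.9]
t 3.775 pos [462.7 -31.1 113.2] az 18.08 F [-1.2 -0.6  2.2]
shift [ 0.5 -0.8  2.4] rot [ 0.001  0.036 -0.   ]
```

View pics/w4.png

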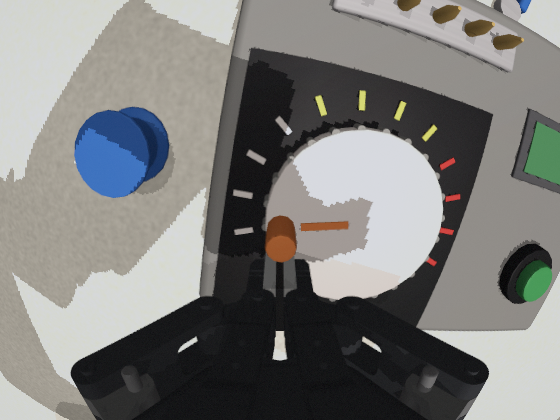

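```bash
cat > ang.py <<'E'
from go import *
def ang(name):
    s=env.sense();c=env.get_calibration('wrist');a=np.ascontiguousarray(env.get_image('wrist')[:,:,::-1]);cv2.imwrite(f'pics/{name}.png',a)
    h=cv2.cvtColor(a,cv2.COLOR_BGR2HSV);m=cv2.inRange(h,(3,110,50),(20,255,255));m[m.shape[0]*4//5:]=0
    n,l,st,ce=cv2.connectedComponentsWithStats(m)
    for i in range(1,n):
        if st[i,4]<40: continue
        y,x=np.nonzero(l==i);W=np.array([at(c,u,v,85) for u,v in zip(x,y)])
        d=W-D;r=np.hypot(*d.T).mean()
        if r>60: continue
        mu=W.mean(0)-D;w=np.linalg.eigh(np.cov(d.T))[1][:,1];w*=np.sign(w@mu)
        print("blob",st[i].tolist(),"r",r.round(1),"dir from axis",np.degrees(np.arctan2(mu[1],mu[0])).round(1),"line dir",np.degrees(np.arctan2(w[1],w[0])).round(1))
E
python3 -c "
from ang import *
ang('w5')"
```

```text
blob [265, 216, 31, 47, 1196] r 42.1 dir from axis 118.1 line dir -162.4
blob [301, 222, 47, 9, 356] r 19.3 dir from axis 107.8 line dir 110.2
```

```bash
python3 -m inch '[[[-0.6,0,1.4,0,0.035,0,1],[-1.1,0,2.8,0,0.07,0,1],[-1.1,0,2.8,0,0.07,0,1]]]';  python3 -c "
from ang import *
ang('w6')
push(102,0,114)"
```

```text
time_s: 4.25
tool_pos: [465.7, -29.3, 113.2]
tcp_rot: [-0.557, 0.435, -0.435, 0.558]
wrist_force: [0.1, -0.1, 0.5]
grip_width: -0.1
blob [263, 213, 32, 47, 1192] r 42.0 dir from axis 111.3 line dir -166.8
blob [300, 222, 47, 8, 332] r 19.3 dir from axis 101.1 line dir 103.6
[467.6 -29. ]
t 4.3 pos [465.6 -29.4 113.2] az 14.06 F [-0.3 -0.2 -0.5]
shift [ 0.1 -0.8  2. ] rot [-0.001  0.036  0.   ]
```

```bash
cat >> ang.py <<'E'
def ang_file(f,pos,az):
    s=env.sense();c=env.get_calibration('wrist');T=R.from_quat(s['tcp_rot']).as_matrix()
    Rc=cv2.Rodrigues(c['rvec'])[0];p=-Rc.T@c['tvec'];pt=T.T@(p-s['tool_pos']);Rt=T.T@Rc.T
    b=np.radians(az);G=np.array([[np.sin(b),0,np.cos(b)],[-np.cos(b),0,np.sin(b)],[0,-1,0]])
    p2=G@pt+np.array(pos);R2=(G@Rt).T;c2=dict(c,rvec=cv2.Rodrigues(R2)[0],tvec=-R2@p2)
    h=cv2.cvtColor(cv2.imread(f'pics/{f}.png'),cv2.COLOR_BGR2HSV);m=cv2.inRange(h,(3,110,50),(20,255,255))
    m[336:]=0;n,l,st,ce=cv2.connectedComponentsWithStats(m)
    for i in range(1,n):
        if st[i,4]<40: continue
        y,x=np.nonzero(l==i);W=np.array([at(c2,u,v,85) for u,v in zip(x,y)]);d=W-D
        if np.hypot(*d.T).mean()>60: continue
        mu=d.mean(0);w=np.linalg.eigh(np.cov(d.T))[1][:,1];w*=np.sign(w@mu)
        print(f,st[i].tolist(),np.degrees(np.arctan2(mu[1],mu[0])).round(1),np.degrees(np.arctan2(w[1],w[0])).round(1))
E
python3 -c "
from ang import *
ang_file('w1',[396.4,-156.2,259.5],13.31)
ang_file('w2',[448.9,-42,180.2],26.77)
ang_file('w3',[449.7,-41.6,115.2],26.79)
ang_file('w4',[462.7,-31.1,113.2],18.08)
ang_file('w6',[465.6,-29.4,113.2],14.06)"
```

```text
w1 [174, 60, 25, 12, 103] 113.9 117.3
w1 [148, 65, 23, 16, 285] 112.9 89.9
w2 [267, 163, 23, 28, 495] 120.9 -154.8
w2 [294, 169, 35, 6, 199] 114.2 118.0
w3 [262, 193, 33, 44, 1145] 123.3 -155.4
w3 [299, 201, 48, 8, 379] 114.4 117.0
w4 [265, 216, 31, 47, 1195] 118.1 -162.3
w4 [301, 221, 47, 10, 356] 107.8 110.2
w6 [263, 213, 32, 47, 1192] 111.5 -166.7
w6 [300, 222, 47, 8, 332] 101.4 103.6
```

View pics/w6.png

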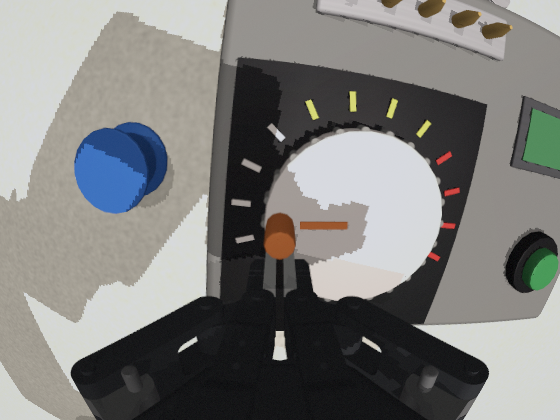

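```bash
python3 -c "
from ang import *
ang('w7')
ang('w8')
print(env.sense()['wrist_force'])"
```

```text
blob [264, 205, 32, 47, 1181] r 41.4 dir from axis 105.2 line dir -166.0
blob [300, 216, 48, 12, 357] r 19.4 dir from axis 95.8 line dir 98.0
blob [264, 204, 32, 47, 1181] r 41.3 dir from axis 104.6 line dir -166.3
blob [300, 215, 48, 13, 364] r 19.5 dir from axis 95.4 line dir 97.3
[-0.71238114 -0.26830529 -0.30559687]
```

First click is done: the dial line went from 117 to 97 degrees. Now the second.

```bash
python3 -m inch '[[[-1.16,0,2.83,0,0.07,0,1],[-2.12,0,5.74,0,0.14,0,1],[-2.87,0,8.71,0,0.209,0,1],[-3.17,0,10.21,0,0.244,0,1],[-3.41,0,11.73,0,0.279,0,1],[-3.61,0,13.24,0,0.314,0,1],[-3.74,0,14.77,0,0.349,0,1],[-3.74,0,14.77,0,0.349,0,1]]]';  python3 -c "
from ang import *
ang('w9');ang('w10')
push(84,0,114)"
```

```text
time_s: 5.4
tool_pos: [479.8, -22.3, 113.4]
tcp_rot: [0.473, -0.525, 0.526, -0.474]
wrist_force: [-0.4, -0.1, 0.0]
grip_width: 0.2
blob [263, 206, 32, 46, 1180] r 41.6 dir from axis 85.3 line dir 173.2
blob [299, 217, 48, 12, 362] r 19.6 dir from axis 76.7 line dir 77.3
blob [263, 206, 32, 46, 1183] r 41.6 dir from axis 85.3 line dir 173.6
blob [299, 217, 48, 12, 362] r 19.5 dir from axis 76.7 line dir 77.5
[479.8 -22.7]
t 5.5 pos [479.3 -22.3 113.3] az -5.95 F [0.5 0.5 0. ]
shift [ 0.3 -0.7  0.6] rot [-0.001  0.001  0.   ]
```

Two clicks are done (77.3 degrees). Third one now.

```bash
python3 -m inch '[[[-1.16,0,2.83,0,0.07,0,1],[-2.12,0,5.74,0,0.14,0,1],[-2.87,0,8.71,0,0.209,0,1],[-3.17,0,10.21,0,0.244,0,1],[-3.41,0,11.73,0,0.279,0,1],[-3.61,0,13.24,0,0.314,0,1],[-3.74,0,14.77,0,0.349,0,1],[-3.74,0,14.77,0,0.349,0,1]]]';  python3 -c "
from ang import *
ang('w11');ang('w12')
push(64,0,114)"
```

```text
time_s: 6.5
tool_pos: [494.7, -20.3, 113.3]
tcp_rot: [0.374, -0.599, 0.6, -0.375]
wrist_force: [0.4, 0.8, -0.1]
grip_width: 0.1
blob [263, 206, 32, 47, 1175] r 41.7 dir from axis 66.0 line dir 153.7
blob [299, 217, 47, 13, 351] r 19.7 dir from axis 57.9 line dir 57.3
blob [262, 206, 32, 46, 1178] r 41.7 dir from axis 66.0 line dir 153.4
blob [298, 217, 48, 12, 356] r 19.8 dir from axis 57.9 line dir 57.4
[494.9 -20.6]
t 6.6 pos [494.2 -20.2 113.2] az -25.95 F [ 0.  -0.3 -0.3]
shift [ 0.  -0.8  0.8] rot [-0.001  0.001 -0.   ]
```

Three clicks are done (57.3 degrees). Fourth now.

```bash
python3 -m inch '[[[-1.16,0,2.83,0,0.07,0,1],[-2.12,0,5.74,0,0.14,0,1],[-2.87,0,8.71,0,0.209,0,1],[-3.17,0,10.21,0,0.244,0,1],[-3.41,0,11.73,0,0.279,0,1],[-3.61,0,13.24,0,0.314,0,1],[-3.74,0,14.77,0,0.349,0,1],[-3.74,0,14.77,0,0.349,0,1]]]';  python3 -c "
from ang import *
ang('w13');ang('w14')
push(44,0,114)"
```

```text
time_s: 7.6
tool_pos: [509.2, -23.5, 113.2]
tcp_rot: [0.265, -0.655, 0.656, -0.265]
wrist_force: [-0.2, 0.8, -0.2]
grip_width: 0.5
blob [262, 207, 31, 46, 1176] r 41.7 dir from axis 46.6 line dir 132.5
blob [298, 217, 48, 13, 355] r 19.5 dir from axis 39.2 line dir 37.5
blob [262, 206, 31, 46, 1178] r 41.7 dir from axis 46.6 line dir 132.5
blob [298, 217, 47, 12, 357] r 19.6 dir from axis 39.2 line dir 37.2
[509.8 -23.7]
t 7.7 pos [508.8 -23.3 113.2] az -45.95 F [-0.4  0.7  0.5]
shift [-0.4 -0.8  0.9] rot [-0.     0.001 -0.   ]
```

All four clicks are done (37.3 degrees, 80 from the start). I'll back off the peg and lift.

```bash
python3 -m inch '[[[0,0,-6,0,0,0,1],[0,-30,-8,0,0,0,1],[0,-70,-8,0,0,0,1],[0,-70,-8,0,0,0,1],[0,-70,-8,0,0,0,1]]]';  python3 -c "
from ang import *
ang('w15')
shift(491.5,-210,160,0)"
```

```text
time_s: 8.32
tool_pos: [502.4, -17.1, 182.8]
tcp_rot: [-0.265, 0.656, -0.655, 0.265]
wrist_force: [0.8, 0.0, -0.6]
grip_width: 0.2
blob [266, 160, 22, 26, 463] r 41.5 dir from axis 42.7 line dir 132.5
blob [292, 168, 35, 9, 172] r 19.2 dir from axis 39.1 line dir 37.7
t 8.375 pos [502.  -17.1 182.3] az -45.96 F [ 0.4  0.6 -0.5]
shift [141.7  22.2 131.4] rot [ 0.002 -0.802  0.   ]
```

View pics/w15.png

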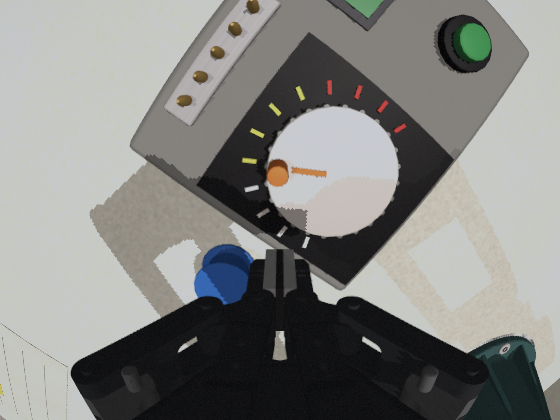

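The dial marker sits on the fifth tick. I'll move towards the button.

```bash
python3 -c "
from go import *
shift(430,-210,175,0)"
```

```text
t 8.375 pos [502.  -17.1 182.3] az -45.96 F [ 0.4  0.6 -0.5]
shift [185.9   7.3  88.6] rot [ 0.002 -0.802  0.   ]
```

```bash
python3 -m inch '[[[37,0,18,0,-0.16,0,1],[74,0,35,0,-0.32,0,1],[111,2,53,0,-0.48,0,1],[148,4,71,0,-0.64,0,1],[186,7,89,0,-0.802,0,1],[186,7,89,0,-0.802,0,1],[186,7,89,0,-0.802,0,1]]]';  python3 -c "
from ang import *
s=env.sense();c=env.get_calibration('wrist');a=np.ascontiguousarray(env.get_image('wrist')[:,:,::-1]);cv2.imwrite('pics/w16.png',a)
h=cv2.cvtColor(a,cv2.COLOR_BGR2HSV);m=cv2.inRange(h,(40,100,60),(85,255,255))
n,l,st,ce=cv2.connectedComponentsWithStats(m)
for i in range(1,n):
  if st[i,4]>100: print(st[i],ce[i],[at(c,*ce[i],z).round(1).tolist() for z in (88,92)])
shift(491.5,-210,116,0)"
```

```text
time_s: 9.25
tool_pos: [430.5, -209.9, 175.1]
tcp_rot: [-0.499, 0.502, -0.5, 0.499]
wrist_force: [-0.3, 1.0, 0.1]
grip_width: -0.1
[ 257  104   46   46 1640] [279.33292683 126.36341463] [[492.4, -209.7], [492.8, -209.7]]
t 9.3 pos [ 430.8 -209.6  175.3] az -0.09 F [ 0.7  0.8 -0.4]
shift [ 0.4 59.3 60.8] rot [ 0.001 -0.002 -0.002]
```

View pics/w16.png

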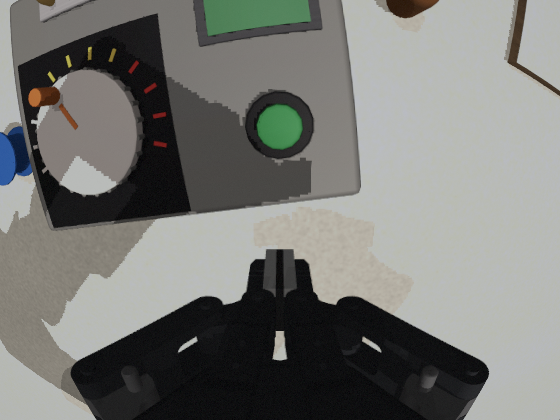

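The button is at (279,126), dead ahead. I'll move over it and come down to just above.

```bash
python3 -m inch '[[[0,10,31,0,0,0,1],[0,20,61.3,0,0,0,1],[0,50,61.3,0,0,0,1],[0,57,61.3,0,0,0,1],[0,57,61.3,0,0,0,1]]]';  python3 -c "
from go import *
cv2.imwrite('pics/w17.png',env.get_image('wrist')[:,:,::-1])
a=env.get_image('side')[195:405,185:435,::-1]
cv2.imwrite('pics/s17.png',cv2.resize(a,None,fx=2.5,fy=2.5))
shift(492,-209.8,111,0)"
```

```text
time_s: 9.93
tool_pos: [491.9, -209.6, 118.7]
tcp_rot: [-0.5, 0.501, -0.499, 0.5]
wrist_force: [0.2, 0.9, 0.7]
grip_width: -0.3
t 10.025 pos [ 492.7 -210.5  119.8] az -0.0 F [-0.4  0.3  0.3]
shift [-0.7  8.8 -0.7] rot [-0.001 -0.     0.   ]
```

View pics/s17.png

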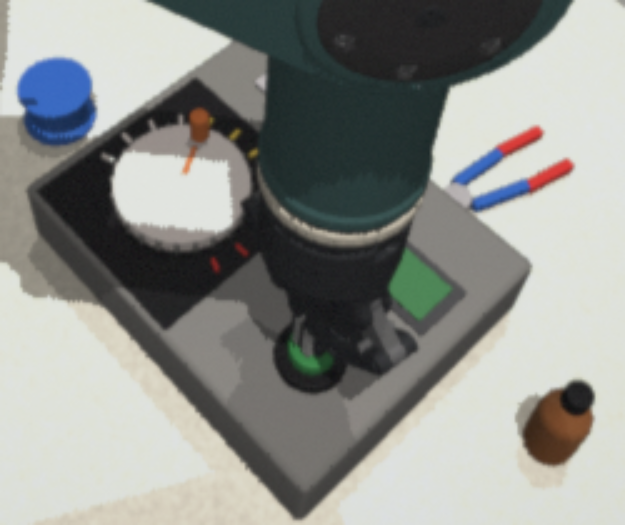

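View pics/w17.png

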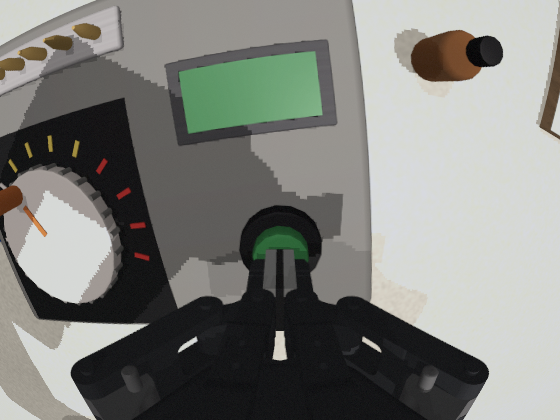

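The fingertips are over the green cap at (280,245), and the dial is unchanged. I'll press slowly.

```bash
python3 -m inch '[[[0,2,0,0,0,0,1],[0,4,0,0,0,0,1],[0,6,0,0,0,0,1],[0,8,0,0,0,0,1],[0,8,0,0,0,0,1]]]'; python3 -m inch '[[[0,1.5,0,0,0,0,1],[0,3,0,0,0,0,1],[0,3,0,0,0,0,1],[0,3,0,0,0,0,1]]]'
```

```text
time_s: 10.65
tool_pos: [492.6, -210.8, 111.2]
tcp_rot: [0.5, -0.5, 0.5, -0.5]
wrist_force: [0.3, -0.8, 3.0]
grip_width: 0.1
time_s: 11.15
tool_pos: [492.6, -210.8, 108.2]
tcp_rot: [0.5, -0.5, 0.5, -0.5]
wrist_force: [-0.6, -1.0, 5.2]
grip_width: -0.1
```

```bash
python3 -m inch '[[[0,1,0,0,0,0,1],[0,1,0,0,0,0,1],[0,1,0,0,0,0,1]]]'; python3 -m inch '[[[0,1,0,0,0,0,1],[0,1,0,0,0,0,1],[0,1,0,0,0,0,1]]]'
```

```text
time_s: 11.52
tool_pos: [492.6, -210.8, 107.9]
tcp_rot: [0.5, -0.5, 0.5, -0.5]
wrist_force: [-2.4, -0.3, 12.2]
grip_width: 0.3
time_s: 11.9
tool_pos: [492.6, -210.8, 107.8]
tcp_rot: [0.5, -0.5, 0.5, -0.5]
wrist_force: [-4.5, 0.2, 21.2]
grip_width: 0.0
```

```bash
python3 -c "
from go import *
a=env.get_image('wrist')[150:330,180:380,::-1]
cv2.imwrite('pics/w18.png',cv2.resize(a,None,fx=3.2,fy=3.2,interpolation=cv2.INTER_CUBIC))
a=env.get_image('side')[290:370,270:360,::-1]
cv2.imwrite('pics/s18.png',cv2.resize(a,None,fx=6,fy=6,interpolation=cv2.INTER_CUBIC))"
```

```text
(no output)
```

View pics/w18.png

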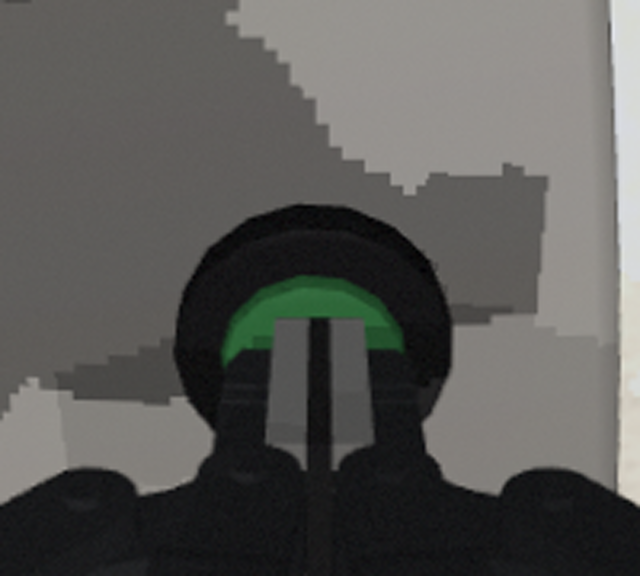

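View pics/s18.png

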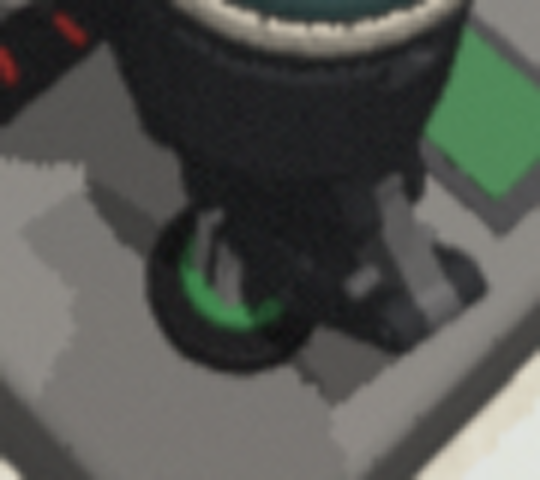

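The fingertip lies flat on the cap, the cap sits low in the housing, and the force rises stiffly, so the button is at its stop. I'll release it and lift.

```bash
python3 -m inch '[[[0,-8,0,0,0,0,1],[0,-30,0,0,0,0,1],[0,-70,0,0,0,0,1],[0,-100,0,0,0,0,1],[0,-100,-50,0,0,0,1],[0,-100,-60,0,0,0,1],[0,-100,-60,0,0,0,1],[0,-100,-60,0,0,0,1]]]'; python3 -c "
from ang import *
ang('w19')
cv2.imwrite('pics/sc19.png',env.get_image('scene')[:,:,::-1])
cv2.imwrite('pics/s19.png',env.get_image('side')[:,:,::-1])
print(env.sense()['wrist_force'])
for n in('scene','side'):
  k={'scene':'sc19','side':'s19'}[n];d=cv2.absdiff(cv2.imread(f'pics/{n}0.png'),cv2.imread(f'pics/{k}.png')).max(2)
  cv2.imwrite(f'pics/d{n}.png',d)"
```

```text
time_s: 13.0
tool_pos: [433.5, -210.9, 206.0]
tcp_rot: [0.5, -0.5, 0.5, -0.5]
wrist_force: [0.9, -1.1, -0.6]
grip_width: -0.2
blob [53, 90, 28, 18, 417] r 48.3 dir from axis 46.5 line dir 86.4
blob [80, 105, 18, 23, 112] r 19.0 dir from axis 38.7 line dir 37.6
[ 0.19624882  0.02158138 -0.38422352]
```

View pics/s19.png

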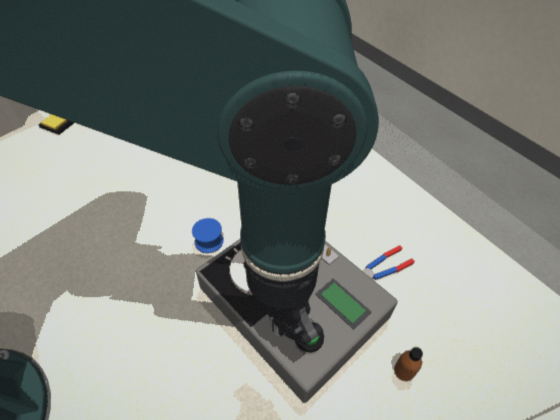

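View pics/w19.png

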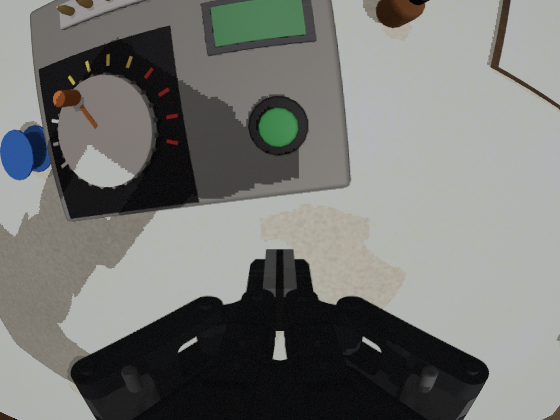

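The dial line is at 37.6 degrees, the button cap is up at (278,127), and the loose objects are where they were in the side view: reel (208,235), bottle (408,363), cutters (390,263). The arm touches nothing.

```bash
python3 -c "
from workcell import env
print(env.finish_job())"
```

```text
the job is handed in; nothing more can be done
None
```

I pushed the orange peg clockwise four clicks with the shut fingertips, then pressed the green button once, let it come up and handed the job in. No verdict was reported.

- **Dial:** the marker line read about 117° at the start and 97°, 77°, 57° and 37° after each click. It still read 37.6° after the press, which is 80° in all. Force readings at the checks during the pushing stayed around 1–2 N.
- **Start button:** I pressed it until the force rose sharply, to about 21 N at the stop, after roughly the expected 6 mm of travel. I can't read the button's travel directly, so "pressed" rests on that force rise and the pictures.
- **At the end:** the last wrist picture shows the button cap up again. The reel, bottle and cutters looked unmoved in the side picture, judged by eye. The arm was clear, with the wrist force near zero.
- **Disagreement:** my first estimate of the button's top was about 89 mm above the bench. The press suggested about 92 mm by the tool's own height reading, a difference that did not affect the press.

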